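Change over the test pieces at the clamp stage

ROBOT

A 6-joint arm with a two-finger parallel gripper is mounted at the origin on a cart in front of the work surface, level with it; the furniture and walls round the work are solid. World frame = base frame: x ahead of the robot, y to its left, z up, the work surface at z = 0. Lengths are in mm, angles in rad, forces in N, time in s.
With the tool pointing down it reaches from about 400 to 925 mm from the base axis. Payload 12.5 kg.
Tool frame: the origin (TCP) lies midway between the tips of the shut fingers; the grasp point (between the pads) lies 19 mm behind it; z points along the fingers, y is the line along which they close (so a half turn about z gives the same grasp; the last joint's range is limited). The gripper opens to 95 mm and grips with 3 to 60 N. Pads are 20 mm wide; open, the fingers measure 119 mm over their backs; the gripper's body (75 mm by 180 mm) begins 59 mm behind the grasp point.
Start: joints at [1.007, 0.491, 1.559, -0, 1.092, -0.106], TCP at [276.222, 560.668, 214.661] pointing down, gripper open.
Joint ranges: [-3.1, 3.1], [-0.84, 2.19], [0.05, 2.79], [-1.13, 4.28], [0.06, 2.93], [-2.69, 2.69]. Speed limits (rad/s): [2.22, 2.22, 2.79, 3.14, 3.14, 3.14].

INTERFACE

Orientations are given as [roll, pitch, yaw] about the fixed x, y, z axes, in that order (R = Rz(yaw) Ry(pitch) Rx(roll)).
In Python, from cell import state, viewer, env, models gives the robot as it stands. The module is installed in compiled form; this text tells all that it offers.
- The arm moves only by the tool arm_command, never from a script. Its argument "rows" is a list of rows, each a list of 2 entries, a list of its own where there are three numbers: the shift along the tool's x, y, z normalised to -1 to 1, where 1 is 0.25 m, then the turn about the tool's z normalised to -1 to 1, where 1 is pi rad. A call has exactly 5 rows; each row shifts and turns the commanded pose from where the row before left it, along the tool's axes as they then stand; what a row does not reach is not made up. A row lasts 1/10 s, in which the tool goes at most 50 mm and 8.59 degrees, less where a joint would pass 70% of its speed; a pose out of reach is approached as far as the arm can. A call with a number of a shift or a turn outside -1 to 1 is refused whole. A call with a gripper value outside its range is refused whole. "claw" is the opening, from 0 (shut) to 1 (fully open), set as the call begins (left out, the last holds). The fingers move at their own pace and stop on an object; the grip force is fixed at half the most. Time passes only in rows, so rows that do not move let the fingers close, or fill a call up. It gives the time, the measured TCP pose, the force, the opening and the grip force at its end, in the units of the state.
- state(): the state, without advancing time (a new reading comes with each control period).
- viewer.read_camera(name): name is "scene" or "side" or "wrist"; returns (picture, depth): 420x560x3 uint8, red, green, blue; 420x560 float32, mm along the optical axis (not along the pixel's ray), 0 where there is no reading.
- viewer.get_calibration(name): a dict with "camera_matrix" (3x3 intrinsics, pixels), "dist_coeffs" ([k1, k2, p1, p2, k3] as OpenCV has them; the pictures are not rectified), "world_to_cam" (4x4, takes a point from world to camera coordinates). Camera axes: x right, y up, looking along -z (the intrinsics and any distortion apply to the point x, -y, -z); pixel columns grow to the right and rows downward; lengths in mm; the calibration is good to about 2 mm. A picture is of the moment at which its call begins: read the wrist's pose just before it. get_calibration takes no time and is no camera call; for the wrist camera it gives the pose at the moment of the call.
- env.job_done(): hands the job in; it is judged then, once.
Trained networks look in the newest picture that a camera, given by its name, has taken for a name from the list of things; names that differ only in an ending like _2 or _b are one class to them, and where a whole thing is asked for, a point or a joint stands for the part that bears it (a point fixed in the world has none). Each returns a list of dicts, best first, with "confidence" (0 to 1); they miss things now and then, are a little off and sometimes report something else, mostly with a low value. They report only what shows in the picture. A call takes as long as a camera call.
- models.search_frame(camera, label): "position" ([x, y, z] in mm, in world coordinates, good to about 4 mm: the middle of the surface that is visible of it).
- models.mark_of(camera, label): "position" ([x, y, z] in mm, in world coordinates, good to about 4 mm: a listed point, or the origin of a listed thing).
The state is a dict: "t": time; "joints": joint angles; "qvel": joint speeds; "tau": joint torques, N m; "eef_pos": TCP position; "tcp_rot": TCP orientation; "ft_force": force on the tool from outside, world axes, zero at the start; "moment": the same for the moment, N m; "opening": opening from 0.0 (shut) to 1.0 (fully open); "grip_force": force on a finger pad.
Only numpy, scipy, OpenCV 4.12 (cv2) and the standard library are available. Lean on these libraries where they do the work, as an engineer would, in place of code of your own. Each camera call takes 0.05 s, during which the arm holds its last target. There are 200 camera calls.

TASK

The three metal test pieces are each in the wrong place and have to change places. Lift the clamp bar right up, slide the long bar out from beneath it and lay it flat and lengthwise on the middle of the long wooden tray; lay the disc on the middle of the round wooden tray, and the square piece on the clamp stage, centred under the bar's pressure foot, then lower the bar fully onto it again. The black rubber mat is free for parking a piece on the way; do not knock the small glass beaker about.

Things in the scene. Friction and masses are not known exactly. Their poses are not given: they have to be found in the camera images.
- clamp_stage: Fixed dark steel plate 145 x 90 mm, x = -65 to +80 mm. Origin on its underside, below the lowered bar's pressure foot = centre of the square piece's place. Bed top z = 10 mm. Front (way out) is -x. Hinge posts at x = 55, y = +-31 mm, 42 mm high; hinge axis along y at x = 55, z = 32 mm; only 15 mm free under it, so a piece with its tail there must be slid out in -x by 25 mm before it is lifted.
- clamp_bar (a joint): Angle of the clamp bar, a steel arm 16 mm wide, in rad: 0 lowered (the foot is then just on a 12 mm thick piece), 1.57 upright, at most 1.8 (leaning back). 0.08 kg; its hinge rubs a little (0.03 N m): left above about 0.8 rad it stays there, left below 0.6 rad it sinks shut by its own weight.
- knob (a point): Middle of the black upright knob at the bar's free end, 17 mm across, 28 mm tall; bar lowered: x = -40, y = 0, z = 52 mm in the stage's frame (95 mm before and 20 mm above the hinge axis). It moves with the bar. Pinched by fingers that close along the stage's y, it turns between them as the bar swings.
- long_bar: Long flat aluminium bar, 110 x 30 x 12 mm, 0.11 kg, two dark dots. Origin at the centre of its underside, x along its length, z up. At the start it lies on the stage under the lowered bar, along the stage's x, its centre 7 to 13 mm behind (+x of) the stage's origin, its rear end under the hinge.
- disc: Round flat aluminium disc, 42 mm in diameter, 12 mm thick, 0.05 kg. Origin at the centre of its underside, z up. At the start on the long tray.
- square_piece: Square flat aluminium piece, 40 x 40 x 12 mm, 0.055 kg, with a dark dot near one corner. Origin at the centre of its underside, x and y along its sides, z up. At the start on the round tray.
- long_tray: Fixed long wooden tray without rim, 135 x 56 x 8 mm, with a thin dark oblong drawn on it. Origin at the centre of its underside, x along its length, z up; pieces lie on its top face, 8 mm above the origin.
- round_tray: Fixed round wooden tray without rim, 78 mm in diameter, 8 mm thick, with a thin dark ring drawn on it. Origin at the centre of its underside, z up; pieces lie on its top face, 8 mm above the origin.
- mat: Fixed square black rubber mat, 76 x 76 x 6 mm, empty at the start: the free spot. Origin at the centre of its underside, x and y along its sides, z up.
- glass_beaker: Small open glass beaker, 58 mm wide, 61 mm tall, standing empty between the stage and the nearest tray or mat. Origin at the centre of its underside. A bystander.

How it is judged (in metres and radians):
On the way, in this order (a step that is already met when the one before it is completed fails the run):
1. the clamp bar is lifted (beyond 0.8 rad) (value of joint clamp_bar above 0.8 rad), for 0.2 s.
2. the long bar is off the stage (its centre over 90 mm from the stage's origin) (horizontal distance between long_bar and clamp_stage above 0.09 m), for 0.2 s.
At the end, for the whole second after the job is handed in: Centres within 12 mm, all flat and at rest: long bar on the long tray (lengthwise within 0.17 rad), disc on the round tray, square piece on the clamp stage over its origin; clamp bar lowered below 0.07 rad (horizontal distance between long_bar and long_tray below 0.012 m and z of long_bar in the frame of long_tray between 0.004 and 0.012 m and angle between each of long_bar, disc, square_piece's own z axis and vertical below 0.08 rad and linear speed of each of long_bar, disc, square_piece below 0.02 m/s and horizontal distance between disc and round_tray below 0.012 m and z of disc in the frame of round_tray between 0.004 and 0.012 m and horizontal distance between square_piece and clamp_stage below 0.012 m and z of square_piece in the frame of clamp_stage between 0.006 and 0.014 m and angle between the x axis of long_bar and the x axis of long_tray, either way round below 0.17 rad and value of joint clamp_bar below 0.07 rad); the robot touches nothing.
It fails at once if the glass beaker is shoved by more than 30 mm or tipped over (distance of glass_beaker from where it was at the start of the episode above 0.03 m or angle between glass_beaker's own z axis and vertical above 0.5 rad).
It also fails if it takes over 138 s, if anything falls off the work surface, if the arm or the gripper's body presses on something with over 40 N, if the wrist force passes 120 N, or if a joint passes its speed limit or range.

## Working session

There is one attempt and no reset: what is moved stays moved. The work goes in short steps, Python scripts to look and compute and a tool call to move; the robot and the scene stay as the last step left them, time stands still between calls to the robot, and variables do not carry over. Pictures are saved under pics/ and viewed, at most 14 in all, crops included, and the job is handed in when it is done.

Besides the shell and the picture viewer there is one more tool, called after ">>>" as name(argument=value, ...) on one line, values as JSON. arm_command: Moves the arm, as the interface text tells. Scaled input: -1 to 1 covers 0.25 m each way for a shift and pi rad each way for a turn. Its arguments: {"type":"object","properties":{"rows":{"type":"array","items":{"type":"array"}},"claw":{"type":"number"}},"required":["rows"]}

```bash
mkdir -p pics; cat > h.py <<'E'
from cell import state, viewer, env, models
import numpy as np, cv2
def pic(c,n):
    p,d=viewer.read_camera(c); cv2.imwrite(f'pics/{n}.png',p[:,:,::-1]); np.save(f'pics/{n}.npy',d)
    K=viewer.get_calibration(c); return p,d,K
def p2w(c,px,d,K):
    "pixels Nx2, depth along axis N -> world"
    u=cv2.undistortPoints(np.array(px,float).reshape(-1,1,2),np.array(K['camera_matrix']),np.array(K['dist_coeffs'])).reshape(-1,2)
    d=np.array(d).reshape(-1)
    P=np.c_[u[:,0]*d,-u[:,1]*d,-d,np.ones(len(d))]
    return (np.linalg.inv(np.array(K['world_to_cam']))@P.T).T[:,:3]
def cloud(c,d,K):
    v,u=np.mgrid[0:420,0:560]; P=p2w(c,np.c_[u.ravel(),v.ravel()],d.ravel(),K)
    P[d.ravel()==0]=np.nan; return P.reshape(420,560,3)
E
python3 - <<'E'
from h import *
s=state(); print(s)
for c in ['scene','side','wrist']:
    p,d,K=pic(c,c+'0')
    for l in ['clamp_stage','knob','long_bar','disc','square_piece','long_tray','round_tray','mat','glass_beaker']:
        r=models.mark_of(c,l); print(c,l,[(np.round(x['position']).tolist(),round(x['confidence'],2)) for x in r[:2]])
E
```

```text
{'t': 0.0, 'joints': array([ 1.00741275e+00,  4.91522109e-01,  1.55946731e+00, -5.96005019e-06,
        1.09169846e+00, -1.05597114e-01]), 'qvel': array([-0.00210565,  0.00106573, -0.00045288,  0.00108315, -0.00205174,
       -0.00039775]), 'tau': array([ 7.56976715e-04, -6.12636995e+01, -2.58191568e+01,  6.92080893e-02,
        4.81750583e-02, -1.70724948e-04]), 'eef_pos': array([276.07049443, 560.44046401, 214.07886579]), 'tcp_rot': array([-3.14050297e+00, -1.10181262e-04,  2.68380888e+00]), 'ft_force': array([ 1.00935177,  0.87734419, -0.09286883]), 'moment': array([ 0.01387486, -0.00246517,  0.05234683]), 'grip_force': 0.0, 'opening': 0.9953332025712552}
scene clamp_stage [([499.0, 294.0, -1.0], 0.55)]
scene knob [([461.0, 302.0, 52.0], 0.47)]
scene long_bar [([512.0, 295.0, 10.0], 0.55)]
scene disc [([473.0, -354.0, 7.0], 0.73)]
scene square_piece [([452.0, 6.0, 7.0], 0.62)]
scene long_tray [([458.0, -354.0, 0.0], 0.57)]
scene round_tray [([454.0, 5.0, 3.0], 0.56)]
scene mat [([445.0, -196.0, -2.0], 0.83)]
scene glass_beaker [([428.0, 153.0, 0.0], 0.79)]
side clamp_stage [([501.0, 297.0, -1.0], 0.83)]
side knob [([465.0, 307.0, 53.0], 0.65)]
side long_bar [([512.0, 293.0, 9.0], 0.67)]
side disc [([474.0, -358.0, 4.0], 0.54)]
side square_piece [([476.0, -356.0, 5.0], 0.53)]
side long_tray [([463.0, -354.0, 2.0], 0.61), ([467.0, 306.0, 55.0], 0.38)]
side round_tray [([451.0, 11.0, 1.0], 0.47)]
side mat []
side glass_beaker [([429.0, 150.0, 3.0], 0.89)]
wrist clamp_stage []
wrist knob []
wrist long_bar []
wrist disc []
wrist square_piece []
wrist long_tray []
wrist round_tray []
wrist mat []
wrist glass_beaker []
```

View pics/scene0.png

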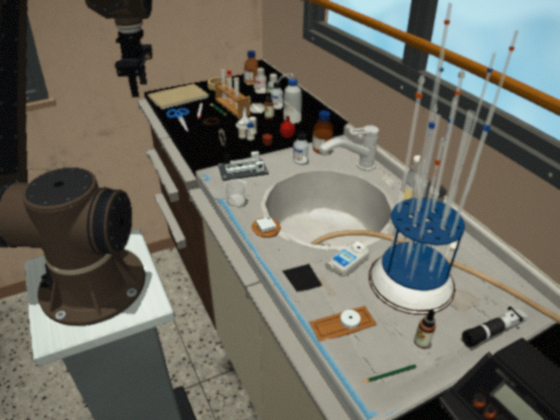

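View pics/side0.png

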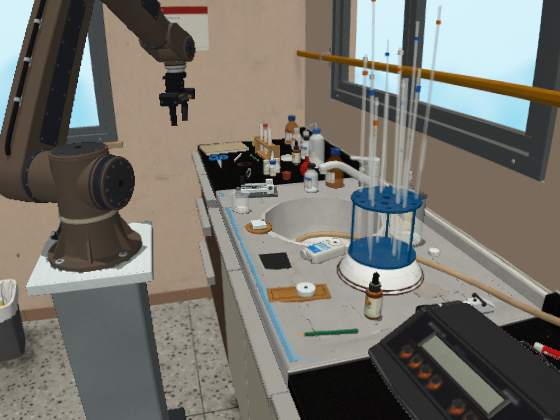

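The scene shows the stage at (243,168), the beaker at (236,193), the round tray with the square at (265,228), the mat at (300,278) and the long tray with the disc at (343,322). The networks agree with this. Next I work out the wrist camera geometry and a move planner.

```bash
cat >> h.py <<'E'
def plan(*targets, yawtol=0):
    "targets: (x,y,z,yaw) successive; prints total shift in tool units and rows needed"
    s=state(); c=np.r_[s['eef_pos'],s['tcp_rot'][2]]
    for t in targets:
        t=np.array(t,float); dy=(t[3]-c[3]+np.pi)%(2*np.pi)-np.pi
        d=t[:3]-c[:3]; y=c[3]
        n=int(np.ceil(max(np.linalg.norm(d)/49,abs(dy)/0.148,1)))
        # shift in tool axes of the start yaw
        T=np.array([d[0]*np.cos(y)+d[1]*np.sin(y),d[0]*np.sin(y)-d[1]*np.cos(y),-d[2]])/250
        print('to',t.round(3),'n',n,'tot(start axes)',T.round(3),'turn',round(-dy/np.pi,4),'| per row',(T/n).round(3),round(-dy/np.pi/n,4))
        c=t
E
python3 - <<'E'
from h import *
s=state(); K=viewer.get_calibration('wrist')
from scipy.spatial.transform import Rotation as R
C=np.linalg.inv(np.array(K['world_to_cam'])); Rt=R.from_euler('xyz',s['tcp_rot']).as_matrix()
print('cam in tool',(Rt.T@(C[:3,3]-s['eef_pos'])).round(1)); print((Rt.T@C[:3,:3]).round(2)); print(np.array(K['camera_matrix']).round(0))
plan((470,290,260,2.684),(470,290,260,2.94))
E
```

```text
cam in tool [  70.1    0.3 -169.7]
[[ 0.    0.97  0.25]
 [ 1.   -0.   -0.  ]
 [-0.    0.25 -0.97]]
[[309.   0. 284.]
 [  0. 309. 210.]
 [  0.   0.   1.]]
to [470.    290.    260.      2.684] n 7 tot(start axes) [-1.174 -0.629 -0.181] turn -0.0001 | per row [-0.168 -0.09  -0.026] -0.0
to [470.   290.   260.     2.94] n 2 tot(start axes) [ 0.  0. -0.] turn -0.0815 | per row [ 0.  0. -0.] -0.0407
```

>>> arm_command(rows=[[[-0.168,-0.09,-0.026],0],[[-0.168,-0.09,-0.026],0],[[-0.168,-0.09,-0.026],0],[[-0.168,-0.09,-0.026],0],[[-0.168,-0.09,-0.026],0]], claw=1)

```text
t: 2.0
eef_pos: [415.7, 365.3, 247.6]
tcp_rot: [3.141, 0.0, 2.684]
ft_force: [1.6, 0.4, 0.2]
opening: 1.005
grip_force: 0.0
```

>>> arm_command(rows=[[[-0.168,-0.09,-0.026],0],[[-0.168,-0.09,-0.026],0],[[0,0,0],-0.04],[[0,0,0],-0.04],[[0,0,0],0]])

```text
t: 2.5
eef_pos: [470.6, 289.0, 260.2]
tcp_rot: [3.141, 0.0, 2.936]
ft_force: [0.1, -0.3, -0.6]
opening: 1.004
grip_force: 0.0
```

```bash
python3 - <<'E'
from h import *
s=state(); print(s['t'],s['eef_pos'],s['tcp_rot'])
p,d,K=pic('wrist','w1')
for l in ['clamp_stage','knob','long_bar','square_piece','round_tray','glass_beaker']:
    r=models.mark_of('wrist',l); print(l,[(np.round(x['position']).tolist(),round(x['confidence'],2)) for x in r[:2]])
E
```

```text
2.5 [470.57499377 289.01747948 260.21053406] [3.14146332e+00 1.29381949e-04 2.93605473e+00]
clamp_stage [([499.0, 298.0, 1.0], 0.93)]
knob [([458.0, 304.0, 54.0], 0.88)]
long_bar [([508.0, 295.0, 12.0], 0.58)]
square_piece [([455.0, 7.0, 6.0], 0.97)]
round_tray [([450.0, 9.0, 2.0], 0.72)]
glass_beaker [([427.0, 153.0, 4.0], 0.69)]
```

View pics/w1.png

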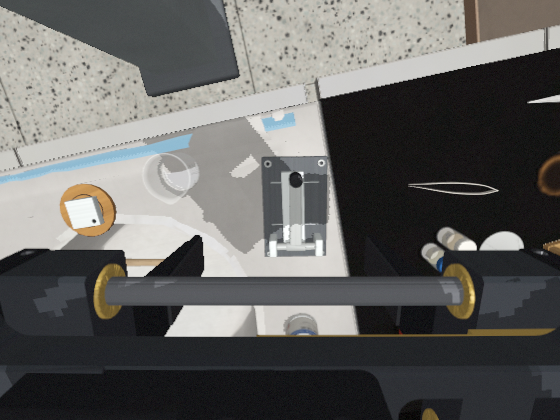

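The wrist view shows the stage plate from (262,157) to (328,256), the knob top at (296,180), the beaker at (170,178) and the square at (85,210). I'll fit the stage from its plate pixels.

```bash
cat >> h.py <<'E'
def onplane(c,px,z,K):
    a=p2w(c,px,np.full(len(px),100.),K); o=np.linalg.inv(np.array(K['world_to_cam']))[:3,3]
    return o+(a-o)*((z-o[2])/(a[:,2]-o[2]))[:,None]
E
python3 - <<'E'
from h import *
K=viewer.get_calibration('wrist'); d=np.load('pics/w1.npy'); P=cloud('wrist',d,K)
c=onplane('wrist',[(262,157),(328,157),(327,256),(264,257)],10,K); print(c.round(1)); 
for a,b in [(0,3),(1,2),(0,1),(3,2)]:
    v=c[b]-c[a]; print(np.linalg.norm(v).round(1),np.arctan2(v[1],v[0]).round(3))
sub=P[150:265,255:335].reshape(-1,3); z=sub[:,2]
for lo,hi in [(6,13),(16,24),(30,45),(55,75)]:
    q=sub[(z>lo)&(z<hi)]; r=cv2.minAreaRect(q[:,:2].astype(np.float32)); print(lo,len(q),np.median(q,0).round(1),np.round(r[0],1),np.round(r[1],1),r[2])
im=cv2.imread('pics/w1.png')[140:270,240:350]; cv2.imwrite('pics/w1c.png',cv2.resize(im,None,fx=5,fy=4.6,interpolation=2))
E
```

```text
[[428.9 269.   10. ]
 [447.1 355.8  10. ]
 [587.7 330.   10. ]
 [570.3 239.7  10. ]]
144.4 -0.204
142.9 -0.181
88.7 1.364
92.0 1.381
6 4605 [494.9 313.3   9.5] [512.1 303.1] [103.2 167.4] 79.23187255859375
16 735 [501.8 289.7  21.5] [503.7 297.4] [70.  98.4] 80.41790771484375
30 1300 [540.7 295.9  36.7] [509.6 298.1] [ 77.4 114. ] 78.11396026611328
55 161 [460.6 306.   64.3] [460.7 306.5] [15.7 16.2] 76.96875762939453
```

View pics/w1c.png

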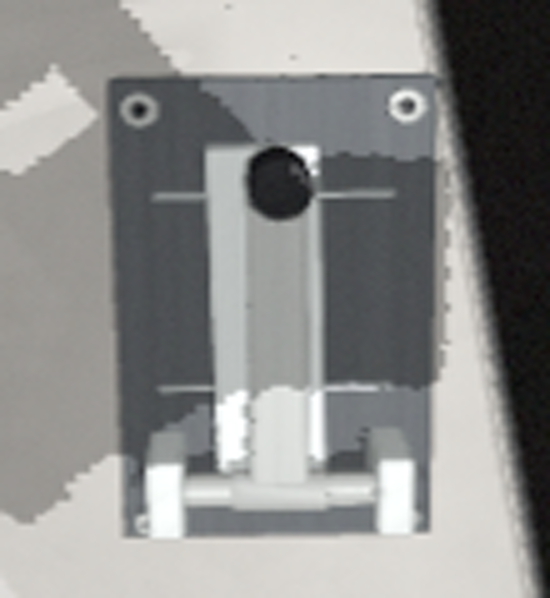

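The crop shows the plate square-on, with the knob at its front end and the long bar under the clamp arm reaching back to the hinge. The stage origin comes out at about (500.3, 299.3) with yaw -0.195, and depth puts the knob at (461, 306.6).

```bash
cat >> h.py <<'E'
SO=np.array([500.3,299.2]); SY=-0.195
def st(x,y=0): c,s=np.cos(SY),np.sin(SY); return SO+[c*x-s*y,s*x+c*y]
E
python3 - <<'E'
from h import *
k=st(-40); plan((*k,110,2.947),(*k,40,2.947))
th=np.linspace(0,1.66,11)+.2075
x=-97.1*np.cos(th); z=97.1*np.sin(th)
print(np.c_[-np.diff(x),-np.diff(z)].round(1).tolist(), (np.c_[-np.diff(x),-np.diff(z)]/250).round(3).tolist())
E
```

```text
to [461.058 306.951 110.      2.947] n 4 tot(start axes) [0.05 0.06 0.6 ] turn -0.004 | per row [0.012 0.015 0.15 ] -0.001
to [461.058 306.951  40.      2.947] n 2 tot(start axes) [0.   0.   0.28] turn -0.0 | per row [0.   0.   0.14] -0.0
[[-4.6, -15.4], [-7.1, -14.5], [-9.4, -13.1], [-11.4, -11.3], [-13.1, -9.3], [-14.5, -7.0], [-15.5, -4.5], [-16.0, -1.9], [-16.1, 0.8], [-15.7, 3.4]] [[-0.018, -0.062], [-0.028, -0.058], [-0.038, -0.052], [-0.046, -0.045], [-0.053, -0.037], [-0.058, -0.028], [-0.062, -0.018], [-0.064, -0.008], [-0.064, 0.003], [-0.063, 0.014]]
```

>>> arm_command(rows=[[[0.012,0.015,0.15],-0.001],[[0.012,0.015,0.15],-0.001],[[0.013,0.015,0.15],-0.001],[[0.013,0.015,0.15],-0.001],[[0,0,0],0]])

```text
t: 3.35
eef_pos: [459.0, 306.1, 106.5]
tcp_rot: [-3.137, -0.006, 2.948]
ft_force: [-0.1, 0.2, 1.1]
opening: 1.002
grip_force: 0.0
```

>>> arm_command(rows=[[[0,0,0.07],0],[[0,0,0.07],0],[[0,0,0.07],0],[[0,0,0.07],0],[[0,0,0],0]])

```text
t: 3.85
eef_pos: [461.2, 306.6, 40.2]
tcp_rot: [-3.141, -0.001, 2.947]
ft_force: [-0.2, -0.3, 0.3]
opening: 1.001
grip_force: 0.0
```

>>> arm_command(rows=[[[0,0,0],0],[[0,0,0],0],[[0,0,0],0],[[0,0,0],0],[[0,0,0],0]], claw=0)

```text
t: 4.35
eef_pos: [461.2, 306.7, 40.6]
tcp_rot: [3.141, 0.0, 2.948]
ft_force: [-0.2, 0.3, 0.1]
opening: 0.639
grip_force: 0.0
```

>>> arm_command(rows=[[[0,0,0],0],[[0,0,0],0],[[0,0,0],0],[[0,0,0],0],[[0,0,0],0]])

```text
t: 4.85
eef_pos: [461.1, 306.6, 40.1]
tcp_rot: [3.142, -0.0, 2.948]
ft_force: [-0.5, -0.1, -0.5]
opening: 0.211
grip_force: 0.0
```

>>> arm_command(rows=[[[0,0,0],0],[[0,0,0],0],[[0,0,0],0],[[0,0,0],0],[[0,0,0],0]])

```text
t: 5.35
eef_pos: [460.8, 305.7, 40.1]
tcp_rot: [-3.14, -0.001, 2.948]
ft_force: [1.4, -7.2, 1.9]
opening: 0.169
grip_force: 30.0
```

>>> arm_command(rows=[[[-0.018,0,-0.062],0],[[-0.028,0,-0.058],0],[[-0.038,0,-0.052],0],[[-0.046,0,-0.045],0],[[-0.053,0,-0.037],0]])

```text
t: 5.85
eef_pos: [505.2, 297.2, 103.5]
tcp_rot: [-3.14, -0.002, 2.948]
ft_force: [-0.3, -1.2, -7.4]
opening: 0.174
grip_force: 30.0
```

>>> arm_command(rows=[[[-0.058,0,-0.028],0],[[-0.062,0,-0.018],0],[[-0.064,0,-0.008],0],[[-0.064,0,0.003],0],[[-0.063,0,0.014],0]])

```text
t: 6.35
eef_pos: [583.1, 282.5, 113.9]
tcp_rot: [3.141, 0.001, 2.948]
ft_force: [-0.3, -0.9, 4.7]
opening: 0.166
grip_force: 30.0
```

```bash
python3 - <<'E'
from h import *
s=state(); print(s['t'],s['eef_pos'],s['tcp_rot'],s['ft_force'],s['opening'],s['grip_force'],st(79,0))
pic('side','s2')
r=models.mark_of('side','knob'); print([(np.round(x['position']).tolist(),round(x['confidence'],2)) for x in r[:2]])
E
```

```text
6.35 [583.12272873 282.50918611 113.92637137] [3.14135764e+00 1.01933708e-03 2.94780565e+00] [-0.2726952  -0.89376619  4.6847775 ] 0.16610975942800643 29.999848008155823 [577.80276589 283.89244374]
[([571.0, 283.0, 130.0], 0.49)]
```

>>> arm_command(rows=[[[0,0,0],0],[[0,0,0],0],[[0,0,0],0],[[0,0,0],0],[[0,0,0],0]], claw=1)

```text
t: 6.95
eef_pos: [582.1, 282.9, 112.8]
tcp_rot: [-3.142, -0.0, 2.948]
ft_force: [0.2, -0.5, -0.3]
opening: 0.532
grip_force: 0.0
```

>>> arm_command(rows=[[[0,0,-0.08],0],[[0,0,-0.12],0],[[0,0,-0.15],0],[[0.12,0,-0.08],0],[[0.16,0,0],0]])

```text
t: 7.45
eef_pos: [514.6, 296.5, 223.0]
tcp_rot: [3.139, 0.004, 2.946]
ft_force: [-0.5, 0.3, -0.6]
opening: 0.951
grip_force: 0.0
```

>>> arm_command(rows=[[[0.15,0,0],0],[[0,0,0],0],[[0,0,0],0],[[0,0,0],0],[[0,0,0],0]])

```text
t: 7.95
eef_pos: [477.7, 303.3, 220.1]
tcp_rot: [-3.142, -0.0, 2.947]
ft_force: [0.9, 0.2, -0.3]
opening: 0.999
grip_force: 0.0
```

```bash
python3 - <<'E'
from h import *
s=state(); print(s['t'],s['eef_pos'],s['tcp_rot'])
p,d,K=pic('wrist','w2')
for l in ['clamp_stage','knob','long_bar']:
    r=models.mark_of('wrist',l); print(l,[(np.round(x['position']).tolist(),round(x['confidence'],2)) for x in r[:2]])
E
```

```text
7.95 [477.66200921 303.34188184 220.09706775] [-3.14156156e+00 -3.90404376e-05  2.94694629e+00]
clamp_stage [([498.0, 297.0, 3.0], 0.96), ([511.0, 295.0, 8.0], 0.32)]
knob [([571.0, 280.0, 129.0], 0.57)]
long_bar [([508.0, 293.0, 12.0], 0.6)]
```

View pics/w2.png

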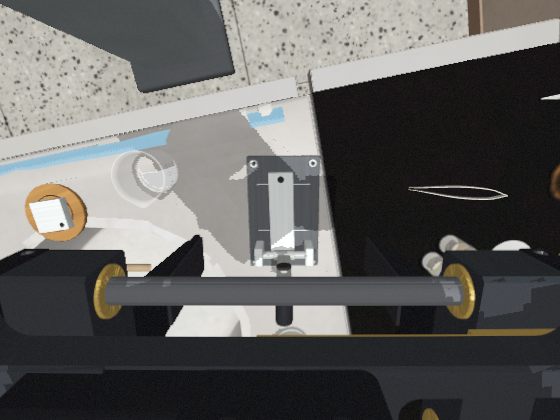

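The clamp bar is upright, with its knob behind at (284,308), and the long bar lies free from (281,172) to (281,248). I'll measure it from the depth.

```bash
python3 - <<'E'
from h import *
K=viewer.get_calibration('wrist'); p=cv2.imread('pics/w2.png')
d=np.load('pics/w2.npy'); P=cloud('wrist',d,K)
g=cv2.cvtColor(p,cv2.COLOR_BGR2GRAY)
m=np.zeros(g.shape,np.uint8); m[165:240,258:308]=(g[165:240,258:308]>110); 
n,lab,stt,_=cv2.connectedComponentsWithStats(m); i=1+np.argmax(stt[1:,4]); print(stt[i])
v,u=np.where(lab==i); W=onplane('wrist',np.c_[u,v].astype(float),22,K)
S=np.array([[np.cos(SY),np.sin(SY)],[-np.sin(SY),np.cos(SY)]]); Q=(W[:,:2]-SO)@S.T
for x in range(-46,40,10):
    q=Q[abs(Q[:,0]-x)<4]; 
    if len(q): print(x,q[:,1].min().round(1),q[:,1].max().round(1))
print('front',np.sort(Q[:,0])[:20].mean().round(1)); 
q=P[200:230,272:290].reshape(-1,3); print(np.nanmedian(q,0))
plan((*st(2,0),60,2.947),(*st(2,0),11.5,2.947))
E
```

```text
[ 258  165   50   75 2080]
-46 -18.8 27.8
-36 -18.9 27.9
-26 -19.1 11.2
-16 -18.0 11.3
-6 -18.1 11.4
4 -18.2 11.4
14 -18.2 11.5
24 -32.1 29.1
34 -17.3 29.3
front -54.5
[505.96140195 294.0806827   21.7100344 ]
to [502.262 298.812  60.      2.947] n 4 tot(start axes) [-0.102  0.002  0.64 ] turn 0.0 | per row [-0.025  0.     0.16 ] 0.0
to [502.262 298.812  11.5     2.947] n 1 tot(start axes) [0.    0.    0.194] turn -0.0 | per row [0.    0.    0.194] -0.0
```

```bash
python3 - <<'E'
from h import *
K=viewer.get_calibration('wrist'); p=cv2.imread('pics/w2.png'); g=cv2.cvtColor(p,cv2.COLOR_BGR2GRAY).astype(int)
for r in (165,180,195,210,225): print(r,g[r,240:262].tolist(),g[r,310:330].tolist())
print(g[145:165,282].tolist())
S=np.array([[np.cos(SY),np.sin(SY)],[-np.sin(SY),np.cos(SY)]])
for z,px in ((10,[(253,163),(313,163)]),(10,[(247,156),(320.5,156)]),):
    print(((onplane('wrist',px,z,K)[:,:2]-SO)@S.T).round(1))
im=p[145:275,235:335]; cv2.imwrite('pics/w2c.png',cv2.resize(im,None,fx=4.5,fy=4.5,interpolation=2))
E
```

```text
165 [151, 151, 150, 157, 197, 210, 167, 121, 127, 120, 205, 226, 182, 123, 166, 218, 227, 169, 87, 81, 81, 80] [219, 215, 192, 182, 216, 210, 161, 129, 126, 131, 189, 168, 113, 77, 42, 21, 17, 23, 20, 19]
180 [151, 151, 151, 150, 149, 151, 149, 112, 80, 82, 83, 83, 85, 85, 80, 81, 79, 82, 83, 85, 80, 79] [80, 80, 79, 83, 81, 80, 81, 82, 77, 119, 150, 150, 140, 130, 92, 66, 38, 20, 18, 14]
195 [153, 154, 153, 153, 154, 152, 152, 124, 88, 81, 81, 85, 85, 83, 82, 77, 79, 81, 84, 84, 80, 79] [80, 80, 80, 83, 81, 81, 81, 81, 78, 139, 157, 155, 155, 154, 144, 149, 110, 66, 54, 28]
210 [152, 152, 153, 154, 153, 152, 154, 154, 121, 86, 83, 80, 86, 83, 82, 81, 80, 81, 81, 83, 84, 79] [81, 78, 82, 83, 82, 80, 80, 79, 87, 138, 153, 154, 155, 154, 153, 155, 150, 138, 127, 91]
225 [155, 155, 154, 155, 155, 155, 153, 154, 138, 99, 81, 82, 81, 82, 80, 81, 81, 77, 79, 81, 81, 81] [80, 79, 79, 82, 81, 80, 81, 79, 118, 148, 155, 156, 155, 156, 156, 155, 157, 156, 154, 145]
[222, 222, 223, 224, 223, 223, 223, 224, 224, 222, 189, 109, 126, 115, 114, 81, 81, 79, 80, 82]
[[-55.6 -37.6]
 [-55.6  35.7]]
[[-64.  -44.7]
 [-64.1  44.6]]
```

View pics/w2c.png

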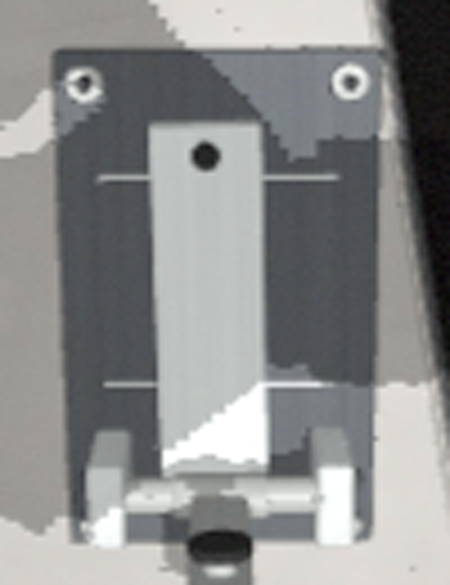

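The crop confirms the stage frame: the plate edges fall at y = ±44.7 mm. The long bar sits about 3.4 mm towards -y. I'm grasping it at stage (2, -3.4).

>>> arm_command(rows=[[[-0.025,0.0,0.16],0],[[-0.025,0,0.16],0],[[-0.026,0.003,0.16],0],[[-0.026,0.005,0.1],0],[[0,0.008,0.06],0]])

```text
t: 8.65
eef_pos: [502.7, 302.1, 58.1]
tcp_rot: [-3.14, -0.002, 2.947]
ft_force: [0.6, -0.9, 0.2]
opening: 0.999
grip_force: 0.0
```

```bash
python3 - <<'E'
from h import *
plan((*st(2,-3.4),60,2.947),(*st(2,-3.4),12,2.947))
E
```

```text
to [501.603 295.477  60.      2.947] n 1 tot(start axes) [-0.001 -0.027 -0.007] turn -0.0 | per row [-0.001 -0.027 -0.007] -0.0
to [501.603 295.477  12.      2.947] n 1 tot(start axes) [0.    0.    0.192] turn -0.0 | per row [0.    0.    0.192] -0.0
```

>>> arm_command(rows=[[[0,-0.028,0],0],[[0,0,0.06],0],[[0,0,0.06],0],[[0,0,0.065],0],[[0,0,0],0]])

```text
t: 9.15
eef_pos: [500.8, 295.3, 14.1]
tcp_rot: [-3.141, -0.001, 2.948]
ft_force: [0.3, -0.3, 0.6]
opening: 0.997
grip_force: 0.0
```

>>> arm_command(rows=[[[0,0,0],0],[[0,0,0],0],[[0,0,0],0],[[0,0,0],0],[[0,0,0],0]], claw=0)

```text
t: 9.65
eef_pos: [501.4, 295.8, 14.5]
tcp_rot: [3.141, 0.0, 2.948]
ft_force: [1.2, 0.4, -0.3]
opening: 0.636
grip_force: 0.0
```

>>> arm_command(rows=[[[0,0,0],0],[[0,0,0],0],[[0,0,0],0],[[0,0,0],0],[[0,0,0],0]])

```text
t: 10.15
eef_pos: [501.2, 295.7, 14.1]
tcp_rot: [3.142, -0.0, 2.948]
ft_force: [-0.2, 0.1, -0.3]
opening: 0.312
grip_force: 29.9
```

>>> arm_command(rows=[[[0,0,0],0],[[0,0,0],0],[[0,0,0],0],[[0,0,0],0],[[0,0,0],0]])

```text
t: 10.65
eef_pos: [501.2, 295.7, 14.1]
tcp_rot: [3.142, -0.0, 2.948]
ft_force: [-0.2, 0.2, -0.9]
opening: 0.309
grip_force: 29.9
```

>>> arm_command(rows=[[[0.04,0,0],0],[[0.04,0,0],0],[[0.04,0,0],0],[[0.04,0,0],0],[[0,0,-0.06],0]])

```text
t: 11.15
eef_pos: [459.3, 303.3, 28.0]
tcp_rot: [-3.139, -0.003, 2.949]
ft_force: [-0.2, -0.6, -1.4]
opening: 0.312
grip_force: 29.9
```

>>> arm_command(rows=[[[0,0,-0.12],0],[[0,0,-0.16],0],[[0,0,-0.16],0],[[0,0,-0.1],0],[[0,0,0],0]])

```text
t: 11.65
eef_pos: [462.4, 304.2, 167.4]
tcp_rot: [3.138, 0.005, 2.948]
ft_force: [0.2, 0.3, -1.3]
opening: 0.313
grip_force: 29.9
```

```bash
python3 - <<'E'
from h import *
s=state(); print(s['t'],s['opening'],s['grip_force'],s['eef_pos'])
p,d,K=pic('scene','sc3'); P=cloud('scene',d,K)
g=cv2.cvtColor(p,cv2.COLOR_RGB2HSV)
# long tray: wood hue region
sub=np.zeros(g.shape[:2],bool); sub[295:345,300:390]=1
m=sub&(g[...,1]>110)&(g[...,0]<25)
W=onplane('scene',np.argwhere(m)[:,::-1].astype(float),8,K)
print('tray',m.sum(),cv2.minAreaRect(W[:,:2].astype(np.float32)))
sub[:]=0; sub[255:300,270:330]=1; m=sub&(g[...,2]<50)
W=onplane('scene',np.argwhere(m)[:,::-1].astype(float),6,K); print('mat',m.sum(),cv2.minAreaRect(W[:,:2].astype(np.float32)))
plan((445,-150,150,2.947))
E
```

```text
11.65 0.3126838165296762 29.90082710981369 [462.44460307 304.22978923 167.39508242]
tray 948 ((458.7763366699219, -356.19366455078125), (56.077735900878906, 130.6832275390625), 82.99223327636719)
mat 554 ((446.2290954589844, -199.3905792236328), (70.3703384399414, 62.69813919067383), 84.54149627685547)
to [ 445.    -150.     150.       2.947] n 10 tot(start axes) [-0.283 -1.794  0.061] turn 0.0003 | per row [-0.028 -0.179  0.006] 0.0
```

>>> arm_command(rows=[[[-0.029,-0.18,0],0],[[-0.029,-0.18,0],0],[[-0.029,-0.18,0],0],[[-0.029,-0.18,0],0],[[-0.029,-0.18,0],0]])

```text
t: 12.2
eef_pos: [452.8, 74.2, 162.6]
tcp_rot: [-3.141, -0.002, 2.948]
ft_force: [0.7, 0.0, -1.4]
opening: 0.311
grip_force: 29.9
```

>>> arm_command(rows=[[[-0.029,-0.18,0],0],[[-0.029,-0.18,0],0],[[-0.029,-0.18,0],0],[[-0.029,-0.18,0],0],[[-0.029,-0.18,0],0]])

```text
t: 12.7
eef_pos: [445.2, -153.4, 162.6]
tcp_rot: [3.141, -0.002, 2.948]
ft_force: [0.6, 1.2, -0.7]
opening: 0.313
grip_force: 29.9
```

>>> arm_command(rows=[[[-0.029,-0.18,0],0],[[0,0,0],-0.023],[[0,0,0.1],0],[[0,0,0.1],0],[[0,0,0],0]])

```text
t: 13.2
eef_pos: [442.8, -196.4, 110.6]
tcp_rot: [3.138, -0.006, 3.02]
ft_force: [0.1, -0.5, -0.5]
opening: 0.309
grip_force: 29.9
```

```bash
python3 - <<'E'
from h import *
s=state(); print(s['t'],s['eef_pos'],s['opening'],s['grip_force'])
p,d,K=pic('wrist','w4')
for l in ['mat','long_bar','disc','long_tray','square_piece','round_tray']:
    r=models.mark_of('wrist',l); print(l,[(np.round(x['position']).tolist(),round(x['confidence'],2)) for x in r[:2]])
plan((445,-198,60,3.02),(445,-198,11,3.02))
E
```

```text
13.2 [ 442.84691851 -196.432723    110.59784905] 0.3093144886536359 29.900743067264557
mat []
long_bar [([449.0, -198.0, 108.0], 0.81)]
disc [([477.0, -363.0, 7.0], 0.84)]
long_tray [([462.0, -359.0, -2.0], 0.68)]
square_piece [([455.0, 6.0, 8.0], 0.67)]
round_tray [([450.0, -197.0, 106.0], 0.55)]
to [ 445.   -198.     60.      3.02] n 2 tot(start axes) [ 0.001 -0.001  0.219] turn 0.0001 | per row [ 0.    -0.001  0.11 ] 0.0
to [ 445.   -198.     11.      3.02] n 1 tot(start axes) [0.    0.    0.196] turn -0.0 | per row [0.    0.    0.196] -0.0
```

View pics/w4.png

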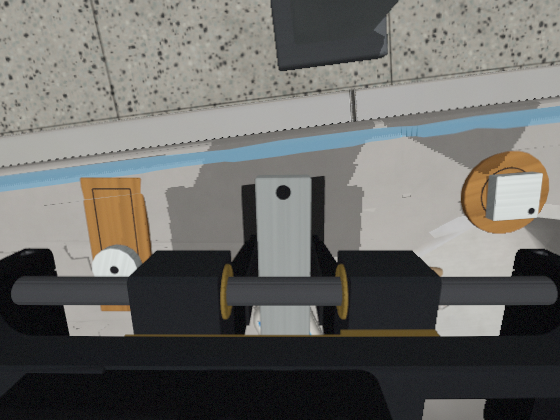

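The long bar hangs level over the mat at (284,230). The disc on its tray is at (117,265) and the square at (515,197). I'm lowering the bar onto the mat.

>>> arm_command(rows=[[[0,0,0.12],0],[[0,0,0.12],0],[[0,0,0.1],0],[[0,0,0],0],[[0,0,0],0]])

```text
t: 14.05
eef_pos: [445.1, -197.7, 29.7]
tcp_rot: [3.141, 0.0, 3.02]
ft_force: [-0.6, -0.4, -0.2]
opening: 0.313
grip_force: 29.9
```

>>> arm_command(rows=[[[0,0,0],0],[[0,0,0],0],[[0,0,0],0],[[0,0,0],0],[[0,0,0],0]])

```text
t: 14.55
eef_pos: [445.0, -197.7, 29.4]
tcp_rot: [-3.141, 0.0, 3.02]
ft_force: [-0.1, 0.5, -1.1]
opening: 0.313
grip_force: 29.9
```

>>> arm_command(rows=[[[0,0,0.04],0],[[0,0,0.036],0],[[0,0,0],0],[[0,0,0],0],[[0,0,0],0]])

```text
t: 15.05
eef_pos: [444.7, -197.6, 9.6]
tcp_rot: [3.141, -0.001, 3.02]
ft_force: [-0.4, -0.1, -1.1]
opening: 0.314
grip_force: 30.0
```

>>> arm_command(rows=[[[0,0,0],0],[[0,0,0],0],[[0,0,0],0],[[0,0,0],0],[[0,0,0],0]], claw=0.7)

```text
t: 15.55
eef_pos: [444.9, -197.7, 10.2]
tcp_rot: [3.142, 0.0, 3.02]
ft_force: [0.2, 0.3, 1.6]
opening: 0.667
grip_force: 0.0
```

>>> arm_command(rows=[[[0,0,-0.1],0],[[0,0,-0.16],0],[[0,0,-0.18],0],[[0,0,-0.18],0],[[0,0.15,-0.1],0]])

```text
t: 16.05
eef_pos: [450.3, -162.6, 193.5]
tcp_rot: [-3.14, 0.005, 3.017]
ft_force: [1.0, -0.1, -0.5]
opening: 0.694
grip_force: 0.0
```

>>> arm_command(rows=[[[0,0.18,0],0],[[0,0.18,0],0],[[0,0.18,0],0],[[0,0.1,0],0],[[0,0,0],0]], claw=1)

```text
t: 16.55
eef_pos: [468.7, 0.9, 190.3]
tcp_rot: [3.141, 0.0, 3.023]
ft_force: [-0.8, -0.2, -0.4]
opening: 0.992
grip_force: 0.0
```

```bash
cat >> h.py <<'E'
def sheet(c,rows,cols,zlo,zhi,n,pred=None):
    "points of the depth cloud within a pixel window and height band, min-area rect (world)"
    p,d,K=pic(c,n); P=cloud(c,d,K); q=P[rows[0]:rows[1],cols[0]:cols[1]].reshape(-1,3); q=q[(q[:,2]>zlo)&(q[:,2]<zhi)]
    return p,K,P,q
E
python3 - <<'E'
from h import *
s=state(); print(s['t'],s['eef_pos'],s['tcp_rot'])
p,d,K=pic('wrist','w5')
for l in ['square_piece','round_tray','long_bar','glass_beaker']:
    r=models.mark_of('wrist',l); print(l,[(np.round(x['position']).tolist(),round(x['confidence'],2)) for x in r[:2]])
P=cloud('wrist',d,K); m=(P[...,2]>15)&(P[...,2]<26)&(abs(P[...,0]-452)<40)&(abs(P[...,1]-7)<40)
q=P[m]; print(len(q),np.median(q,0),cv2.minAreaRect(q[:,:2].astype(np.float32)))
E
```

```text
16.55 [468.72432254   0.90207169 190.25287964] [3.14123264e+00 1.68178323e-04 3.02332867e+00]
square_piece [([454.0, 9.0, 6.0], 0.56)]
round_tray []
long_bar [([453.0, -197.0, 6.0], 0.81)]
glass_beaker [([428.0, 152.0, 3.0], 0.61)]
1288 [451.87697079   6.54833937  19.54655375] ((452.57464599609375, 6.415631294250488), (39.87205123901367, 39.979557037353516), 87.37374114990234)
```

View pics/w5.png

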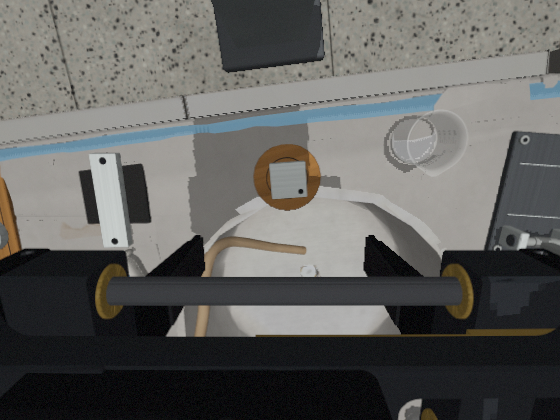

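The long bar lies flat on the mat at (107,200). The square is on the round tray at (289,180), at (452.6, 6.4) with yaw -0.046, and the beaker is undisturbed at (415,140).

```bash
python3 - <<'E'
from h import *
K=viewer.get_calibration('wrist'); p=cv2.imread('pics/w5.png'); h=cv2.cvtColor(p,cv2.COLOR_BGR2HSV)
m=np.zeros(h.shape[:2],np.uint8); m[140:214,245:330]=((h[140:214,245:330,1]>120)&(h[140:214,245:330,0]<25))
c=max(cv2.findContours(m,0,1)[0],key=cv2.contourArea); hull=cv2.convexHull(c).reshape(-1,2)
W=onplane('wrist',hull.astype(float),8,K)[:,:2]; print('tray',cv2.fitEllipse(W.astype(np.float32)),cv2.minEnclosingCircle(W.astype(np.float32)))
plan((452.6,6.4,60,3.096),(452.6,6.4,10.5,3.096))
E
```

```text
tray ((450.766845703125, 3.5173583030700684), (75.0820083618164, 75.56855010986328), 7.411662578582764) ((450.85540771484375, 3.593764066696167), 37.947689056396484)
to [452.6     6.4    60.      3.096] n 3 tot(start axes) [0.069 0.028 0.52 ] turn -0.0246 | per row [0.023 0.009 0.173] -0.0082
to [452.6     6.4    10.5     3.096] n 2 tot(start axes) [0.    0.    0.198] turn -0.0 | per row [0.    0.    0.099] -0.0
```

>>> arm_command(rows=[[[0.023,0.009,0.17],0],[[0.023,0.009,0.17],0],[[0.023,0.01,0.13],0],[[0,0,0.05],-0.0246],[[0,0,0],0]])

```text
t: 17.3
eef_pos: [451.7, 6.6, 58.6]
tcp_rot: [3.141, -0.003, 3.097]
ft_force: [0.0, 0.1, -0.6]
opening: 1.0
grip_force: 0.0
```

>>> arm_command(rows=[[[0,0,0.06],0],[[0,0,0.06],0],[[0,0,0.078],0],[[0,0,0],0],[[0,0,0],0]])

```text
t: 17.8
eef_pos: [452.9, 7.0, 11.4]
tcp_rot: [3.142, 0.0, 3.095]
ft_force: [0.7, -0.2, -0.9]
opening: 0.999
grip_force: 0.0
```

>>> arm_command(rows=[[[0,0,0],0],[[0,0,0],0],[[0,0,0],0],[[0,0,0],0],[[0,0,0],0]], claw=0)

```text
t: 18.3
eef_pos: [452.6, 7.4, 10.8]
tcp_rot: [3.142, 0.0, 3.097]
ft_force: [0.4, -0.0, 0.7]
opening: 0.634
grip_force: 0.0
```

>>> arm_command(rows=[[[0,0,0],0],[[0,0,0],0],[[0,0,0],0],[[0,0,0],0],[[0,0,0],0]])

```text
t: 18.8
eef_pos: [452.5, 7.5, 10.6]
tcp_rot: [3.141, -0.0, 3.097]
ft_force: [-0.2, 1.0, -0.1]
opening: 0.416
grip_force: 30.0
```

```bash
python3 - <<'E'
from h import *
s=state(); print(s['t'],s['eef_pos'],s['tcp_rot'],s['opening'],s['grip_force'])
a=s['eef_pos']; plan((a[0],a[1],160,3.096),(*st(0),160,3.096),(*st(0),160,2.947))
E
```

```text
18.8 [452.54826093   7.45096855  10.61267806] [ 3.14148979e+00 -1.80096669e-05  3.09719775e+00] 0.4158161810712644 29.99994546175003
to [452.548   7.451 160.      3.096] n 4 tot(start axes) [ 0.     0.    -0.598] turn 0.0004 | per row [ 0.     0.    -0.149] 0.0001
to [500.3   299.2   160.      3.096] n 7 tot(start axes) [-0.138  1.174 -0.   ] turn -0.0 | per row [-0.02   0.168 -0.   ] -0.0
to [500.3   299.2   160.      2.947] n 2 tot(start axes) [ 0.  0. -0.] turn 0.0474 | per row [ 0.  0. -0.] 0.0237
```

>>> arm_command(rows=[[[0,0,-0.1],0],[[0,0,-0.16],0],[[0,0,-0.18],0],[[0,0,-0.158],0],[[0,0,0],0]])

```text
t: 19.3
eef_pos: [454.3, 7.3, 164.3]
tcp_rot: [-3.141, 0.008, 3.097]
ft_force: [0.0, 0.5, -1.1]
opening: 0.418
grip_force: 30.0
```

>>> arm_command(rows=[[[-0.02,0.168,0],0],[[-0.02,0.168,0],0],[[-0.02,0.168,0],0],[[-0.02,0.168,0],0],[[-0.02,0.168,0],0]])

```text
t: 19.8
eef_pos: [486.5, 217.8, 159.0]
tcp_rot: [-3.141, -0.001, 3.097]
ft_force: [0.5, -0.4, -0.3]
opening: 0.417
grip_force: 30.0
```

>>> arm_command(rows=[[[-0.02,0.168,0],0],[[-0.018,0.166,0],0],[[0,0,0],0.024],[[0,0,0],0.0234],[[0,0,0],0]])

```text
t: 20.3
eef_pos: [499.5, 299.2, 158.7]
tcp_rot: [-3.141, -0.002, 2.948]
ft_force: [0.4, -1.2, -0.8]
opening: 0.418
grip_force: 30.0
```

>>> arm_command(rows=[[[0,0,0.1],0],[[0,0,0.15],0],[[0,0,0.15],0],[[0,0,0.08],0],[[0,0,0],0]])

```text
t: 20.8
eef_pos: [498.6, 298.0, 37.0]
tcp_rot: [-3.138, -0.004, 2.95]
ft_force: [-0.6, 0.2, 0.7]
opening: 0.42
grip_force: 30.0
```

```bash
python3 - <<'E'
from h import *
s=state(); print(s['t'],s['eef_pos'],s['tcp_rot'],s['opening'],s['grip_force'])
plan((*st(0.5),13,2.947))
E
```

```text
20.8 [498.59673459 298.0412702   37.04456213] [-3.13846483 -0.00448624  2.94965057] 0.42011011945436 29.99977558851242
to [500.791 299.103  13.      2.947] n 1 tot(start axes) [-0.008  0.006  0.096] turn 0.0008 | per row [-0.008  0.006  0.096] 0.0008
```

>>> arm_command(rows=[[[0,0,0.03],0],[[0,0,0.03],0],[[0,0,0.02],0],[[0,0,0],0],[[0,0,0],0]])

```text
t: 21.3
eef_pos: [500.2, 299.2, 20.5]
tcp_rot: [3.141, 0.0, 2.949]
ft_force: [-0.4, -0.2, 0.0]
opening: 0.422
grip_force: 30.0
```

>>> arm_command(rows=[[[0,0,0],0],[[0,0,0],0],[[0,0,0],0],[[0,0,0],0],[[0,0,0],0]])

```text
t: 21.8
eef_pos: [500.1, 299.1, 20.2]
tcp_rot: [3.141, 0.0, 2.948]
ft_force: [-0.6, 0.1, -0.9]
opening: 0.417
grip_force: 30.0
```

>>> arm_command(rows=[[[0,0,0.015],0],[[0,0,0.014],0],[[0,0,0],0],[[0,0,0],0],[[0,0,0],0]])

```text
t: 22.3
eef_pos: [499.9, 299.1, 12.7]
tcp_rot: [-3.141, -0.0, 2.948]
ft_force: [1.0, -0.6, -0.6]
opening: 0.418
grip_force: 30.0
```

>>> arm_command(rows=[[[0,0,0],0],[[0,0,0],0],[[0,0,0],0],[[0,0,0],0],[[0,0,0],0]], claw=0.8)

```text
t: 22.8
eef_pos: [500.1, 299.1, 12.9]
tcp_rot: [3.141, 0.0, 2.948]
ft_force: [-0.8, -0.1, -0.2]
opening: 0.77
grip_force: 0.0
```

>>> arm_command(rows=[[[0,0,-0.08],0],[[0,0,-0.15],0],[[0,0,-0.18],0],[[0,0,-0.18],0],[[0,0,-0.18],0]])

```text
t: 23.3
eef_pos: [499.7, 298.9, 207.3]
tcp_rot: [3.142, 0.0, 2.948]
ft_force: [1.5, -0.4, -0.5]
opening: 0.798
grip_force: 0.0
```

>>> arm_command(rows=[[[0.1,0,-0.06],0],[[0,0,0],0],[[0,0,0],0],[[0,0,0],0],[[0,0,0],0]])

```text
t: 23.8
eef_pos: [475.8, 303.6, 219.2]
tcp_rot: [-3.141, -0.001, 2.948]
ft_force: [0.5, 0.4, -0.6]
opening: 0.8
grip_force: 0.0
```

```bash
python3 - <<'E'
from h import *
s=state(); print(s['t'],s['eef_pos'],s['tcp_rot'])
p,d,K=pic('wrist','w6'); P=cloud('wrist',d,K)
S=np.array([[np.cos(SY),np.sin(SY)],[-np.sin(SY),np.cos(SY)]]); Q=(P[...,:2]-SO)@S.T; z=P[...,2]
q=Q[(z>17)&(z<26)&(abs(Q[...,0])<32)&(abs(Q[...,1])<35)]; print('square in stage',len(q),cv2.minAreaRect(q.astype(np.float32)))
q=P[(z>70)&(z<180)&(Q[...,0]>30)&(Q[...,0]<130)&(abs(Q[...,1])<14)]; print(len(q),np.median(q,0) if len(q) else 0,((np.median(q,0)[:2]-SO)@S.T))
im=cv2.imread('pics/w6.png')[130:330,200:370]; cv2.imwrite('pics/w6c.png',cv2.resize(im,None,fx=3,fy=3,interpolation=2))
for l in ['clamp_stage','knob','square_piece']:
    r=models.mark_of('wrist',l); print(l,[(np.round(x['position']).tolist(),round(x['confidence'],2)) for x in r[:2]])
E
```

```text
23.8 [475.75022115 303.64203979 219.2472734 ] [-3.14055206e+00 -1.33512386e-03  2.94804857e+00]
square in stage 1049 ((-0.2811851501464844, 0.1836528778076172), (39.63869094848633, 40.56105422973633), 89.7897720336914)
562 [567.24143102 286.42278921 133.15045714] [68.14853076  0.43595626]
clamp_stage [([502.0, 297.0, 1.0], 0.62), ([568.0, 284.0, 131.0], 0.29)]
knob [([570.0, 282.0, 132.0], 0.69), ([427.0, 152.0, 3.0], 0.41)]
square_piece [([503.0, 301.0, 10.0], 0.78)]
```

View pics/w6c.png

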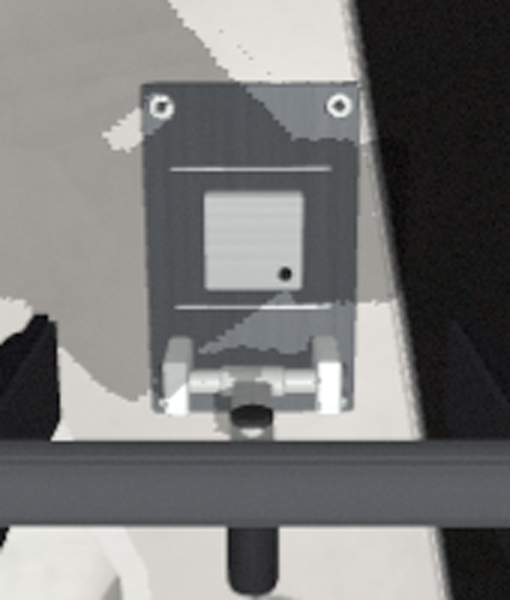

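The crop shows the square centred on the stage (0.3 mm off), at (253,240). The clamp bar is still upright behind it. Next I lower the bar by its knob.

```bash
python3 - <<'E'
from h import *
plan((582.1,282.9,219,2.948),(582.1,282.9,112.8,2.948))
E
```

```text
to [582.1   282.9   219.      2.948] n 3 tot(start axes) [-0.434  0.     0.003] turn 0.0 | per row [-0.145  0.     0.001] 0.0
to [582.1   282.9   112.8     2.948] n 3 tot(start axes) [0.    0.    0.425] turn -0.0 | per row [0.    0.    0.142] -0.0
```

>>> arm_command(rows=[[[-0.145,0,0],0],[[-0.145,0,0],0],[[-0.144,0,0],0],[[0,0,0],0],[[0,0,0.12],0]])

```text
t: 24.5
eef_pos: [583.9, 283.2, 192.6]
tcp_rot: [3.139, 0.005, 2.947]
ft_force: [0.5, -0.1, -0.2]
opening: 0.799
grip_force: 0.0
```

>>> arm_command(rows=[[[0,0,0.12],0],[[0,0,0.12],0],[[0,0,0.068],0],[[0,0,0],0],[[0,0,0],0]])

```text
t: 25.0
eef_pos: [581.9, 283.3, 113.8]
tcp_rot: [3.141, -0.0, 2.948]
ft_force: [-0.2, 0.4, 1.1]
opening: 0.799
grip_force: 0.0
```

>>> arm_command(rows=[[[0,0,0],0],[[0,0,0],0],[[0,0,0],0],[[0,0,0],0],[[0,0,0],0]], claw=0)

```text
t: 25.5
eef_pos: [582.0, 283.0, 113.7]
tcp_rot: [3.141, 0.0, 2.948]
ft_force: [0.4, 0.5, 0.6]
opening: 0.435
grip_force: 0.0
```

>>> arm_command(rows=[[[0,0,0],0],[[0,0,0],0],[[0,0,0],0],[[0,0,0],0],[[0,0,0],0]])

```text
t: 26.0
eef_pos: [581.9, 282.8, 113.4]
tcp_rot: [-3.141, -0.0, 2.948]
ft_force: [0.7, -2.9, 0.2]
opening: 0.171
grip_force: 30.0
```

>>> arm_command(rows=[[[0,0,0],0],[[0,0,0],0],[[0,0,0],0],[[0,0,0],0],[[0,0,0],0]])

```text
t: 26.5
eef_pos: [581.9, 282.8, 113.4]
tcp_rot: [-3.141, -0.0, 2.948]
ft_force: [0.2, -4.9, 0.8]
opening: 0.163
grip_force: 30.0
```

>>> arm_command(rows=[[[0.063,0,-0.014],0],[[0.064,0,-0.003],0],[[0.064,0,0.008],0],[[0.062,0,0.018],0],[[0.058,0,0.028],0]])

```text
t: 27.0
eef_pos: [505.4, 297.4, 104.2]
tcp_rot: [-3.141, 0.001, 2.949]
ft_force: [2.7, -9.4, -1.4]
opening: 0.171
grip_force: 30.0
```

>>> arm_command(rows=[[[0.053,0,0.037],0],[[0.046,0,0.045],0],[[0.038,0,0.052],0],[[0.028,0,0.058],0],[[0.018,0,0.062],0]])

```text
t: 27.5
eef_pos: [459.2, 306.1, 40.3]
tcp_rot: [-3.14, -0.002, 2.949]
ft_force: [-2.8, -9.5, 3.4]
opening: 0.174
grip_force: 30.0
```

>>> arm_command(rows=[[[0,0,0],0],[[0,0,0],0],[[0,0,0],0],[[0,0,0],0],[[0,0,0],0]])

```text
t: 28.0
eef_pos: [458.7, 306.1, 39.9]
tcp_rot: [-3.139, -0.004, 2.948]
ft_force: [-5.3, -5.3, -2.0]
opening: 0.172
grip_force: 30.0
```

>>> arm_command(rows=[[[0,0,0],0],[[0,0,0],0],[[0,0,0],0],[[0,0,0],0],[[0,0,0],0]], claw=0.8)

```text
t: 28.5
eef_pos: [460.9, 306.9, 40.8]
tcp_rot: [3.141, 0.0, 2.948]
ft_force: [-0.1, 0.4, -0.5]
opening: 0.537
grip_force: 0.0
```

>>> arm_command(rows=[[[0,0,-0.08],0],[[0,0,-0.12],0],[[0,0,-0.15],0],[[0,0,-0.15],0],[[0,0,-0.1],0]])

```text
t: 29.0
eef_pos: [461.2, 307.0, 193.3]
tcp_rot: [3.14, 0.002, 2.948]
ft_force: [0.5, 0.3, -0.8]
opening: 0.798
grip_force: 0.0
```

>>> arm_command(rows=[[[-0.044,-0.181,0],0],[[-0.044,-0.181,0],0],[[-0.044,-0.181,0],0],[[-0.044,-0.181,0],0],[[-0.044,-0.181,0],0]])

```text
t: 29.5
eef_pos: [471.2, 72.5, 190.9]
tcp_rot: [3.141, 0.001, 2.949]
ft_force: [1.0, 0.9, 0.1]
opening: 0.803
grip_force: 0.0
```

>>> arm_command(rows=[[[-0.044,-0.181,0],0],[[-0.044,-0.181,0],0],[[-0.044,-0.181,0],0],[[-0.044,-0.181,0],0],[[-0.044,-0.181,0],0]])

```text
t: 30.0
eef_pos: [481.6, -160.4, 190.8]
tcp_rot: [3.142, 0.001, 2.948]
ft_force: [1.0, 0.6, 0.1]
opening: 0.798
grip_force: 0.0
```

>>> arm_command(rows=[[[-0.044,-0.181,0],0],[[-0.044,-0.181,0],0],[[-0.044,-0.181,0],0],[[-0.044,-0.181,0],-0.023],[[0,0,0],0]])

```text
t: 30.5
eef_pos: [490.0, -349.4, 190.1]
tcp_rot: [-3.14, 0.001, 3.019]
ft_force: [-0.9, 0.3, -0.1]
opening: 0.799
grip_force: 0.0
```

```bash
python3 - <<'E'
from h import *
s=state(); print(s['t'],s['eef_pos'],s['tcp_rot'])
p,d,K=pic('wrist','w7'); P=cloud('wrist',d,K); z=P[...,2]
for l in ['disc','long_tray','long_bar','mat']:
    r=models.mark_of('wrist',l); print(l,[(np.round(x['position']).tolist(),round(x['confidence'],2)) for x in r[:2]])
m=(z>15)&(z<26)&(abs(P[...,0]-475)<40)&(abs(P[...,1]+359)<35); q=P[m]; print('disc',len(q),np.median(q,0),cv2.minEnclosingCircle(q[:,:2].astype(np.float32)))
h=cv2.cvtColor(p,cv2.COLOR_RGB2HSV); m=(h[...,1]>120)&(h[...,0]<25)&(z>3)&(z<26)&(abs(P[...,1]+357)<60)&(abs(P[...,0]-460)<100)
v=np.argwhere(m)[:,::-1]; W=onplane('wrist',v.astype(float),8,K); print('tray',len(v),cv2.minAreaRect(W[:,:2].astype(np.float32)))
m=(z>13)&(z<25)&(abs(P[...,0]-450)<75)&(abs(P[...,1]+198)<40); q=P[m]; print('bar',len(q),cv2.minAreaRect(q[:,:2].astype(np.float32)))
pic('side','s7'); r=models.mark_of('side','knob'); print([(np.round(x['position']).tolist(),round(x['confidence'],2)) for x in r[:2]])
E
```

```text
30.5 [ 490.010208   -349.37433083  190.12953675] [-3.14043902e+00  9.37864648e-04  3.01909515e+00]
disc [([472.0, -358.0, 8.0], 0.86)]
long_tray [([460.0, -356.0, -3.0], 0.95)]
long_bar [([451.0, -196.0, 7.0], 0.83)]
mat []
disc 1079 [ 474.77583253 -353.96463641   19.51989521] ((475.3564758300781, -354.065673828125), 20.788991928100586)
tray 4348 ((458.9361877441406, -350.557373046875), (54.24469757080078, 132.2628173828125), 82.86759948730469)
bar 3107 ((462.10870361328125, -196.2882080078125), (31.36968421936035, 128.3443603515625), 83.82303619384766)
[([468.0, 303.0, 54.0], 0.49), ([450.0, 6.0, 2.0], 0.36)]
```

View pics/w7.png

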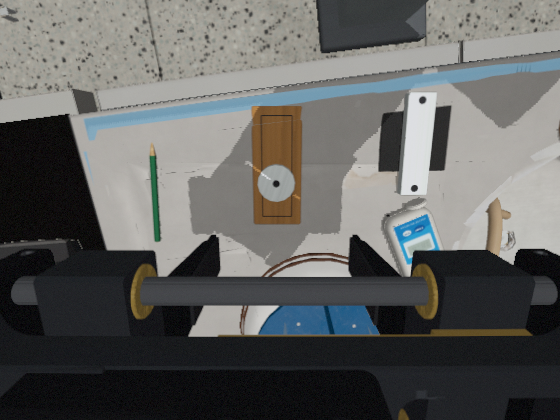

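The disc is at (276,184) on the long tray and the long bar is at (417,145) on the mat. The stand's base begins near row 255, so I check its clearance.

```bash
python3 - <<'E'
from h import *
s=state(); print(s['eef_pos'])
for c,n in (('wrist','w7'),('side','s7')):
    K=viewer.get_calibration(c); P=cloud(c,np.load(f'pics/{n}.npy'),K)
    q=P[(P[...,2]>30)&(P[...,1]<-200)&(P[...,1]>-480)&(P[...,0]>515)&(P[...,0]<800)]
    for lo,hi in ((30,70),(70,150),(150,300),(300,500)):
        t=q[(q[:,2]>lo)&(q[:,2]<hi)]; print(c,lo,len(t),np.percentile(t[:,0],[1,5,20]).round() if len(t) else '')
p=cv2.imread('pics/w7.png'); g=cv2.cvtColor(p,cv2.COLOR_BGR2GRAY)
K=viewer.get_calibration('wrist'); m=np.zeros(g.shape,np.uint8); m[80:198,385:450]=g[80:198,385:450]>170
n,lab,stt,_=cv2.connectedComponentsWithStats(m); i=1+np.argmax(stt[1:,4]); v=np.argwhere(lab==i)[:,::-1]
W=onplane('wrist',v.astype(float),18,K); print('bar',stt[i],cv2.minAreaRect(W[:,:2].astype(np.float32)))
plan((475.4,-354,60,3.019),(475.4,-354,10.5,3.019))
E
```

```text
[ 490.48161908 -343.37228958  190.90776691]
wrist 30 4108 [536. 551. 603.]
wrist 70 187 [592. 592. 592.]
wrist 150 232 [515. 515. 516.]
wrist 300 0 
side 30 2760 [562. 579. 603.]
side 70 1220 [570. 575. 614.]
side 150 3281 [592. 606. 623.]
side 300 4054 [517. 526. 611.]
bar [ 385   84   65  114 3977] ((454.7225036621094, -193.1087188720703), (121.60889434814453, 72.47321319580078), 0.15359117090702057)
to [ 475.4   -354.      60.       3.019] n 3 tot(start axes) [ 0.055 -0.049  0.524] turn 0.0009 | per row [ 0.018 -0.016  0.175] 0.0003
to [ 475.4   -354.      10.5      3.019] n 2 tot(start axes) [0.    0.    0.198] turn -0.0 | per row [0.    0.    0.099] -0.0
```

The arm was still settling when that picture was taken: y went from -349 to -343. I'm measuring again now that it is still.

```bash
python3 - <<'E'
from h import *
print(state()['eef_pos'])
K=viewer.get_calibration('wrist')
p,d,_=pic('wrist','w8'); P=cloud('wrist',d,K); z=P[...,2]; print(state()['eef_pos'])
m=(z>15)&(z<26)&(abs(P[...,0]-475)<40)&(abs(P[...,1]+359)<35); q=P[m]; print('disc',len(q),np.median(q,0),cv2.minEnclosingCircle(q[:,:2].astype(np.float32)))
h=cv2.cvtColor(p,cv2.COLOR_RGB2HSV); m=(h[...,1]>120)&(h[...,0]<25)&(z>3)&(z<26)&(abs(P[...,1]+357)<60)&(abs(P[...,0]-460)<100)
v=np.argwhere(m)[:,::-1]; W=onplane('wrist',v.astype(float),8,K); print('tray',len(v),cv2.minAreaRect(W[:,:2].astype(np.float32)))
m=(z>15)&(z<22)&(abs(P[...,0]-450)<75)&(abs(P[...,1]+198)<30); m=m.astype(np.uint8)
n,lab,stt,_=cv2.connectedComponentsWithStats(m); i=1+np.argmax(stt[1:,4]); q=P[lab==i]; print('bar',len(q),cv2.minAreaRect(q[:,:2].astype(np.float32)))
E
```

```text
[ 490.48161908 -343.37228958  190.90776691]
[ 490.51723805 -343.51242546  190.92518355]
disc 1073 [ 475.29973334 -356.82355701   19.62303093] ((475.73699951171875, -357.004150390625), 20.682985305786133)
tray 4302 ((459.54998779296875, -353.8369445800781), (54.465721130371094, 131.5950927734375), 83.06267547607422)
bar 2863 ((453.2823791503906, -198.29852294921875), (30.946083068847656, 109.4638900756836), 83.18336486816406)
```

>>> arm_command(rows=[[[0.026,-0.03,0.13],0],[[0.026,-0.031,0.17],0],[[0,0,0.15],0],[[0,0,0.07],0],[[0,0,0],0]])

```text
t: 31.4
eef_pos: [474.8, -356.8, 58.5]
tcp_rot: [3.139, -0.003, 3.021]
ft_force: [-0.1, -0.3, 0.4]
opening: 0.802
grip_force: 0.0
```

>>> arm_command(rows=[[[0,0,0.06],0],[[0,0,0.06],0],[[0,0,0.08],0],[[0,0,0],0],[[0,0,0],0]])

```text
t: 31.9
eef_pos: [475.7, -358.0, 11.1]
tcp_rot: [3.142, 0.0, 3.021]
ft_force: [-0.0, 0.4, 0.4]
opening: 0.801
grip_force: 0.0
```

>>> arm_command(rows=[[[0,0,0],0],[[0,0,0],0],[[0,0,0],0],[[0,0,0],0],[[0,0,0],0]], claw=0)

```text
t: 32.4
eef_pos: [475.5, -358.1, 10.8]
tcp_rot: [3.142, 0.0, 3.021]
ft_force: [0.7, 0.6, 2.0]
opening: 0.434
grip_force: 16.1
```

>>> arm_command(rows=[[[0,0,0],0],[[0,0,0],0],[[0,0,0],0],[[0,0,0],0],[[0,0,0],0]])

```text
t: 32.9
eef_pos: [475.5, -358.1, 10.8]
tcp_rot: [3.142, 0.0, 3.021]
ft_force: [-1.0, 0.5, 5.6]
opening: 0.433
grip_force: 30.0
```

```bash
python3 - <<'E'
from h import *
s=state(); print(s['t'],s['eef_pos'],s['tcp_rot'],s['opening'],s['grip_force'],s['ft_force'])
a=s['eef_pos']; plan((a[0],a[1],130,3.019),(451,-60,130,3.019),(451,4.5,60,3.019))
E
```

```text
32.9 [ 475.53966937 -358.07458462   10.76312349] [3.14158330e+00 1.51579405e-04 3.02058878e+00] 0.43304798049402504 30.00109612941742 [-1.0250747   0.4877131   5.61597197]
to [ 475.54  -358.075  130.       3.019] n 3 tot(start axes) [ 0.     0.    -0.477] turn 0.0005 | per row [ 0.     0.    -0.159] 0.0002
to [451.    -60.    130.      3.019] n 7 tot(start axes) [ 0.243  1.171 -0.   ] turn -0.0 | per row [ 0.035  0.167 -0.   ] -0.0
to [451.      4.5    60.      3.019] n 2 tot(start axes) [0.032 0.256 0.28 ] turn -0.0 | per row [0.016 0.128 0.14 ] -0.0
```

>>> arm_command(rows=[[[0,0,-0.1],0],[[0,0,-0.16],0],[[0,0,-0.16],0],[[0,0,-0.057],0],[[0,0,0],0]])

```text
t: 33.4
eef_pos: [476.1, -358.7, 131.8]
tcp_rot: [-3.139, 0.003, 3.021]
ft_force: [0.1, -1.1, -1.1]
opening: 0.432
grip_force: 30.0
```

>>> arm_command(rows=[[[0.035,0.167,0],0],[[0.035,0.167,0],0],[[0.035,0.167,0],0],[[0.035,0.167,0],0],[[0.035,0.167,0],0]])

```text
t: 33.9
eef_pos: [456.2, -143.8, 128.4]
tcp_rot: [3.141, -0.002, 3.02]
ft_force: [0.6, 1.1, -0.7]
opening: 0.432
grip_force: 30.0
```

>>> arm_command(rows=[[[0.035,0.167,0],0],[[0.033,0.169,0],0],[[0,0,0],0],[[0,0,0],0],[[0,0,0],0]])

```text
t: 34.4
eef_pos: [450.6, -60.7, 129.2]
tcp_rot: [3.141, -0.001, 3.02]
ft_force: [-0.8, -1.2, 0.1]
opening: 0.432
grip_force: 30.0
```

>>> arm_command(rows=[[[0,0,0],0],[[0,0,0],0],[[0,0,0],0],[[0,0,0],0],[[0,0,0],0]])

```text
t: 34.9
eef_pos: [450.5, -60.3, 129.9]
tcp_rot: [3.142, 0.0, 3.02]
ft_force: [-0.5, -0.8, -0.9]
opening: 0.432
grip_force: 30.0
```

```bash
python3 - <<'E'
from h import *
s=state(); print(s['t'],s['eef_pos'],s['grip_force'])
K=viewer.get_calibration('wrist'); p,d,_=pic('wrist','w9'); P=cloud('wrist',d,K); z=P[...,2]
h=cv2.cvtColor(p,cv2.COLOR_RGB2HSV); m=(h[...,1]>120)&(h[...,0]<25)&(abs(z-8)<5)&(abs(P[...,1]-5)<60)&(abs(P[...,0]-451)<60)
m=m.astype(np.uint8); c=max(cv2.findContours(m,0,1)[0],key=cv2.contourArea); v=cv2.convexHull(c).reshape(-1,2); print(v.min(0),v.max(0))
W=onplane('wrist',v.astype(float),8,K)[:,:2].astype(np.float32); print('tray',cv2.fitEllipse(W),cv2.minEnclosingCircle(W))
r=models.mark_of('wrist','round_tray'); print([(np.round(x['position']).tolist(),round(x['confidence'],2)) for x in r[:2]])
r=models.mark_of('wrist','disc'); print([(np.round(x['position']).tolist(),round(x['confidence'],2)) for x in r[:2]])
E
```

```text
34.9 [450.54644426 -60.33438674 129.88942115] 30.00005006790161
[313 159] [391 234]
tray ((450.63031005859375, 6.556426525115967), (75.05569458007812, 76.19252014160156), 155.83470153808594) ((450.6228942871094, 6.402529716491699), 38.24270248413086)
[]
[([448.0, -65.0, 126.0], 0.65), ([463.0, -356.0, -1.0], 0.5)]
```

View pics/w9.png

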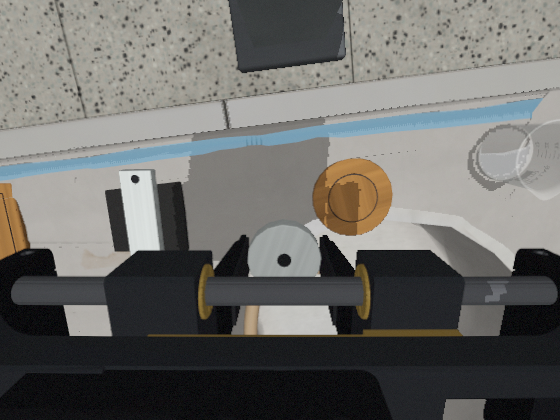

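The empty round tray is at (352,197), i.e. (450.6, 6.5). The disc is held centred at (284,258).

>>> arm_command(rows=[[[0.016,0.13,0.04],0],[[0.016,0.135,0.1],0],[[0,0,0.15],0],[[0,0,0.07],0],[[0,0,0.05],0]])

```text
t: 35.55
eef_pos: [450.2, 7.0, 26.0]
tcp_rot: [3.142, -0.001, 3.021]
ft_force: [0.2, 0.3, -0.9]
opening: 0.432
grip_force: 30.0
```

>>> arm_command(rows=[[[0,0,0.02],0],[[0,0,0.02],0],[[0,0,0.015],0],[[0,0,0],0],[[0,0,0],0]])

```text
t: 36.05
eef_pos: [450.8, 6.5, 14.0]
tcp_rot: [3.142, 0.001, 3.021]
ft_force: [0.3, 0.3, 0.2]
opening: 0.433
grip_force: 30.0
```

>>> arm_command(rows=[[[0,0,0],0],[[0,0,0],0],[[0,0,0],0],[[0,0,0],0],[[0,0,0],0]])

```text
t: 36.55
eef_pos: [450.6, 6.6, 13.7]
tcp_rot: [3.142, 0.0, 3.021]
ft_force: [-0.3, 0.6, -0.2]
opening: 0.432
grip_force: 30.0
```

>>> arm_command(rows=[[[0,0,0.0105],0],[[0,0,0],0],[[0,0,0],0],[[0,0,0],0],[[0,0,0],0]])

```text
t: 37.05
eef_pos: [450.6, 6.6, 11.0]
tcp_rot: [3.142, -0.0, 3.021]
ft_force: [0.1, 0.4, -0.8]
opening: 0.431
grip_force: 30.0
```

>>> arm_command(rows=[[[0,0,0],0],[[0,0,0],0],[[0,0,0],0],[[0,0,0],0],[[0,0,0],0]], claw=0.8)

```text
t: 37.55
eef_pos: [450.6, 6.6, 11.0]
tcp_rot: [3.142, 0.0, 3.021]
ft_force: [0.5, -0.6, 0.8]
opening: 0.778
grip_force: 0.0
```

>>> arm_command(rows=[[[0,0,-0.08],0],[[0,0,-0.15],0],[[0,0,-0.17],0],[[0,0,-0.1],0],[[-0.022,-0.163,0],0]])

```text
t: 38.05
eef_pos: [452.3, -32.7, 139.2]
tcp_rot: [-3.141, 0.006, 3.025]
ft_force: [-0.3, 0.3, -0.5]
opening: 0.798
grip_force: 0.0
```

>>> arm_command(rows=[[[-0.022,-0.163,0],0],[[-0.022,-0.163,0],0],[[-0.022,-0.162,0],0],[[-0.022,-0.162,0],0],[[0,0,0],0]])

```text
t: 38.55
eef_pos: [453.6, -202.4, 135.9]
tcp_rot: [-3.141, 0.001, 3.017]
ft_force: [1.0, 0.7, -0.0]
opening: 0.8
grip_force: 0.0
```

>>> arm_command(rows=[[[0,0,0.12],0],[[0,0,0.15],0],[[0,0,0.08],0],[[0,0,0],0],[[0,0,0],0]])

```text
t: 39.05
eef_pos: [453.4, -198.1, 48.8]
tcp_rot: [3.141, -0.0, 3.021]
ft_force: [-0.5, 0.7, 0.2]
opening: 0.801
grip_force: 0.0
```

```bash
python3 - <<'E'
from h import *
s=state(); print(s['t'],s['eef_pos'],s['tcp_rot'],s['opening'])
plan((453.3,-198.3,9,3.022))
E
```

```text
39.05 [ 453.42431964 -198.08886611   48.83213335] [ 3.14125842e+00 -4.44276707e-04  3.02093112e+00] 0.8005480820827298
to [ 453.3   -198.3      9.       3.022] n 1 tot(start axes) [ 0.    -0.001  0.159] turn -0.0003 | per row [ 0.    -0.001  0.159] -0.0003
```

>>> arm_command(rows=[[[0,0,0.06],0],[[0,0,0.06],0],[[0,0,0.039],0],[[0,0,0],0],[[0,0,0],0]])

```text
t: 39.55
eef_pos: [453.7, -198.5, 9.5]
tcp_rot: [-3.141, 0.001, 3.021]
ft_force: [0.1, -1.5, -0.5]
opening: 0.799
grip_force: 0.0
```

>>> arm_command(rows=[[[0,0,0],0],[[0,0,0],0],[[0,0,0],0],[[0,0,0],0],[[0,0,0],0]], claw=0)

```text
t: 40.05
eef_pos: [453.4, -198.5, 8.8]
tcp_rot: [3.142, 0.0, 3.021]
ft_force: [0.9, -0.3, -1.1]
opening: 0.437
grip_force: 0.0
```

>>> arm_command(rows=[[[0,0,0],0],[[0,0,0],0],[[0,0,0],0],[[0,0,0],0],[[0,0,0],0]])

```text
t: 40.55
eef_pos: [453.3, -198.5, 8.7]
tcp_rot: [3.141, 0.0, 3.021]
ft_force: [-0.2, 0.3, 0.4]
opening: 0.313
grip_force: 30.0
```

>>> arm_command(rows=[[[0,0,-0.08],0],[[0,0,-0.12],0],[[0,0,-0.08],0],[[0,0,0],0],[[-0.025,-0.154,0],0]])

```text
t: 41.05
eef_pos: [454.5, -235.0, 78.7]
tcp_rot: [3.141, -0.001, 3.024]
ft_force: [0.0, -0.3, -1.6]
opening: 0.315
grip_force: 30.0
```

>>> arm_command(rows=[[[-0.025,-0.154,0],0],[[-0.025,-0.154,0],0],[[-0.025,-0.153,0],0],[[0,0,0],0],[[0,0,0.08],0]])

```text
t: 41.55
eef_pos: [459.8, -355.4, 58.8]
tcp_rot: [-3.14, 0.002, 3.019]
ft_force: [0.9, 0.3, -1.5]
opening: 0.312
grip_force: 30.0
```

>>> arm_command(rows=[[[0,0,0.08],0],[[0,0,0.05],0],[[0,0,0.03],0],[[0,0,0],0],[[0,0,0],0]])

```text
t: 42.05
eef_pos: [459.8, -354.1, 19.0]
tcp_rot: [-3.142, 0.0, 3.021]
ft_force: [0.4, -0.7, -0.7]
opening: 0.313
grip_force: 30.0
```

```bash
python3 - <<'E'
from h import *
s=state(); print(s['t'],s['eef_pos'],s['tcp_rot'],s['opening'],s['grip_force'])
plan((459.5,-353.8,11,3.02))
E
```

```text
42.05 [ 459.80852395 -354.11542057   18.97767339] [-3.14153233e+00  2.54229962e-04  3.02069848e+00] 0.31320756977365116 29.968923926353455
to [ 459.5  -353.8    11.      3.02] n 1 tot(start axes) [0.001 0.001 0.032] turn 0.0002 | per row [0.001 0.001 0.032] 0.0002
```

>>> arm_command(rows=[[[0,0,0.016],0],[[0,0,0.016],0],[[0,0,0],0],[[0,0,0],0],[[0,0,0],0]])

```text
t: 42.55
eef_pos: [459.6, -354.1, 10.8]
tcp_rot: [3.141, -0.0, 3.021]
ft_force: [1.4, -0.2, -1.5]
opening: 0.311
grip_force: 30.0
```

>>> arm_command(rows=[[[0,0,0],0],[[0,0,0],0],[[0,0,0],0],[[0,0,0],0],[[0,0,0],0]], claw=0.8)

```text
t: 43.05
eef_pos: [459.6, -354.2, 10.8]
tcp_rot: [3.142, 0.0, 3.021]
ft_force: [0.5, -0.1, -0.4]
opening: 0.676
grip_force: 0.0
```

>>> arm_command(rows=[[[0,0,-0.08],0],[[0,0,-0.15],0],[[0,0,-0.18],0],[[0,0,-0.18],0],[[0,0,-0.13],0]])

```text
t: 43.55
eef_pos: [459.8, -354.3, 193.7]
tcp_rot: [-3.14, 0.002, 3.021]
ft_force: [0.1, -0.2, -1.5]
opening: 0.803
grip_force: 0.0
```

>>> arm_command(rows=[[[-0.1,0.1,0],0],[[0,0.18,0],0],[[0,0.15,0],0],[[0,0,0],0],[[0,0,0],0]])

```text
t: 44.05
eef_pos: [497.6, -250.0, 191.0]
tcp_rot: [-3.141, 0.0, 3.022]
ft_force: [0.7, -0.6, -0.4]
opening: 0.798
grip_force: 0.0
```

>>> arm_command(rows=[[[0,0,0],0],[[0,0,0],0],[[0,0,0],0],[[0,0,0],0],[[0,0,0],0]])

```text
t: 44.55
eef_pos: [497.3, -250.8, 190.6]
tcp_rot: [3.141, -0.0, 3.02]
ft_force: [-0.1, 0.8, 0.4]
opening: 0.799
grip_force: 0.0
```

```bash
python3 - <<'E'
from h import *
s=state(); print(s['t'],s['eef_pos'])
K=viewer.get_calibration('wrist'); p,d,_=pic('wrist','w10'); P=cloud('wrist',d,K); z=P[...,2]; h=cv2.cvtColor(p,cv2.COLOR_RGB2HSV)
wood=(h[...,1]>120)&(h[...,0]<25)&(z>3)&(z<26)
top=(z>16)&(z<25)&(h[...,1]<80)
for n,c,r in (('long',(459,-354),75),('round',(450,6),50)):
    near=(np.hypot(P[...,0]-c[0],P[...,1]-c[1])<r)
    q=P[top&near]; print(n,'piece',len(q),cv2.minAreaRect(q[:,:2].astype(np.float32)))
    v=np.argwhere((wood|top)&near)[:,::-1]; W=onplane('wrist',np.argwhere(wood&near)[:,::-1].astype(float),8,K)[:,:2].astype(np.float32); print(n,'tray',cv2.minAreaRect(W))
pic('side','s10')
s10=cv2.imread('pics/s10.png'); a=cv2.resize(s10[170:310,190:350],(400,350)); b=cv2.resize(cv2.imread('pics/w10.png'),(400,300)); cv2.imwrite('pics/m.png',cv2.hconcat([a,cv2.copyMakeBorder(b,0,50,0,0,0)]))
r=models.mark_of('side','knob'); print([(np.round(x['position']).tolist(),round(x['confidence'],2)) for x in r[:2]])
E
```

```text
44.55 [ 497.29994155 -250.77701085  190.64933867]
long piece 2667 ((459.50360107421875, -353.79022216796875), (30.35466766357422, 108.93020629882812), 83.51300048828125)
long tray ((459.65301513671875, -352.9042053222656), (55.1407470703125, 132.34686279296875), 83.07032012939453)
round piece 1233 ((450.44189453125, 6.357698440551758), (40.22841262817383, 40.91625213623047), 28.592580795288086)
round tray ((451.56658935546875, 4.499725341796875), (75.49468231201172, 77.66439819335938), 2.7543721199035645)
[([466.0, 305.0, 52.0], 0.68)]
```

View pics/m.png

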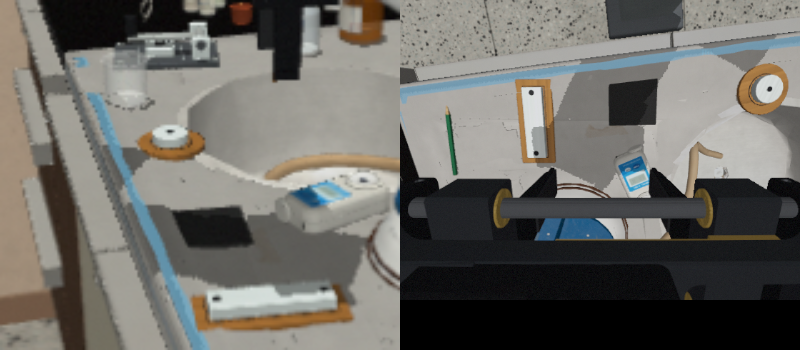

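Both pieces are centred on their trays: long bar at (535,122), disc at (767,88) in the montage. As a last check I compare the clamp bar's depth with the start picture, and hand in if it matches.

```bash
python3 - <<'E'
from h import *
K=viewer.get_calibration('side'); S=np.array([[np.cos(SY),np.sin(SY)],[-np.sin(SY),np.cos(SY)]]); ok=[]
for n in ('side0','s10'):
    P=cloud('side',np.load(f'pics/{n}.npy'),K); Q=(P[...,:2]-SO)@S.T; z=P[...,2]
    q=z[(abs(Q[...,0]+40)<12)&(abs(Q[...,1])<15)&(z>28)&(z<120)]; b=z[(abs(Q[...,0]+10)<15)&(abs(Q[...,1])<8)&(z>28)&(z<120)]
    print(n,len(q),np.percentile(q,[50,95,100]).round(1),len(b),np.median(b).round(1)); ok.append((np.percentile(q,95),np.median(b)))
if np.abs(np.subtract(*ok)).max()<3: print(env.job_done())
E
```

```text
side0 53 [49.6 65.5 66.6] 16 36.5
s10 55 [49.3 65.6 66.5] 14 37.0
the job is handed in; nothing more can be done
None
```

The job is handed in at about 45 s of the 138 s: long bar centred on the long tray, disc on the round tray, square on the stage (each within about 2 mm by camera), clamp bar lowered and beaker untouched; no verdict was returned.

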